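# Lock the drying cartridge into the filament dry box

### The job

Fit the drying cartridge into the round port in the lid of the filament dry box: lower it gently so its side pins drop through the two notches, then twist it clockwise (seen from above) until its ramps pull it down tight on the rubber seal and it comes fully home against its stop, without wringing it any harder. Then let go, and leave the pen, jar and spool alone.

Things in the scene. Friction and masses are not known exactly. Their poses are not given: they have to be found in the camera images.
- cartridge_center (a point): Loose white drying cartridge, 0.13 to 0.21 kg, upright on its foot on the table; this point is on its axis half-way up its 76 mm height. z up, x along its bar handle and side pins. From the foot's underside up: plug 36 mm across (lowest 7 mm tapers to 28 mm), flange 78 mm across from 34 to 42 mm, bar handle from 42 to 76 mm. A half turn about z makes no difference.
- cartridge_handle (a point): Middle of the cartridge's bar handle, on its axis, 59 mm above the foot's underside. The bar is 64 mm long (x), 14 mm wide (y), 34 mm high; pinch it across its width from above.
- cartridge_pin (a point): Tip of one of the cartridge's two round side pins (the other is opposite): 8 mm thick, tip 26 mm from the axis, on the cartridge's x line, pin axis 18 mm above the foot's underside. The pins lie under the flange, in line with the bar handle.
- port (a point): Middle of the round port at the collar's top, in the lid of the fixed dry box (200 x 200 mm, clear walls, grey lid, collar top 85 mm above the table, flat spool inside). z up. Black collar 6 mm thick, bore 39 mm across, two notches along its x line, both ways. Before turning, the cartridge's flange rests on the free rubber seal ring, its foot 29 mm below the collar top.
- port_notch (a point): One of the collar's two notches (the other is opposite), 20 mm from the port's axis along its x, at the collar's top. Notches are 10.6 mm wide, reach 27.5 mm from the axis, go right through. Ramps under the collar, out of sight, lie clockwise of them; each box has them set differently: the hard stop comes 48 to 85 degrees clockwise of the notches and must be felt.
- seal (a joint): How far the sprung rubber seal ring round the port (62 to 76 mm across, top 5 mm above the collar when free) is pressed down, m: 0 free, 0.0005 to 0.0008 under the resting cartridge, 0.003 when home, 0.0045 at most; 2.6 N per mm. The ramps pull it down over the last 20 degrees before the stop. Turning takes up to 0.2 N m, the stop shows as a steep rise, 0.5 N m is ample. It stays put.
- pen_mid (a point): Yellow drawing pen lying on the table, about 150 x 26 x 24 mm, its middle; a bystander.
- jar_mid (a point): Glass jar with steel lid, 60 mm across, 85 mm high, its middle; a bystander.
- spool_mid (a point): Small clear spool lying flat, 80 mm across, 35 mm high, its middle; a bystander.

How it is judged (in metres and radians):
On the way, in this order (a step that is already met when the one before it is completed fails the run):
1. the cartridge is lifted off the table (distance of cartridge_center from where it was at the start of the episode above 0.03 m), for 0.1 s.
2. the cartridge stands upright in the port with its pins through the notches, not yet turned tight (horizontal distance between cartridge_center and port below 0.004 m and z of cartridge_center in the frame of port below 0.0115 m and angle between cartridge_center's own z axis and vertical below 0.08 rad and angle between the x axis of cartridge_center and the x axis of port, either way round below 0.5 rad), for 0.1 s.
At the end, for the whole second after the job is handed in: The released cartridge is upright (within 0.06 rad), turned more than 0.7 rad clockwise from the notches, its centre less than 7.5 mm above the collar top, and still in the port, within 4 mm of its axis, turned home so that its ramps alone keep the seal pressed down by more than 2.5 mm (value of joint seal above 0.0025 m and horizontal distance between cartridge_center and port below 0.004 m and angle between cartridge_center's own z axis and vertical below 0.06 rad and angle between the x axis of cartridge_center and the x axis of port, either way round above 0.7 rad and z of cartridge_center in the frame of port below 0.0075 m and linear speed of cartridge below 0.01 m/s); the robot touches nothing.
It fails at once if the cartridge is pressed on the collar, seal or lid with more than 25 N (contact force between cartridge and drybox above 25 N).
It fails at once if the cartridge is wrung against its ramps and stop with more than 40 N (contact force between cartridge and ramps above 40 N).
It fails at once if a bystander is pushed by more than 20 mm (distance of any of pen_mid, jar_mid, spool_mid from where it was at the start of the episode above 0.02 m).
It also fails if it takes over 72 s, if anything falls off the work surface, if the arm or the gripper's body presses on something with over 40 N, if the wrist force passes 120 N, or if a joint passes its speed limit or range.

### The arm

A 7-joint arm with a two-finger parallel gripper is mounted at the origin on the work surface. World frame = base frame: x ahead of the robot, y to its left, z up, the work surface at z = 0. Lengths are in mm, angles in rad, forces in N, time in s.
With the tool pointing down it reaches from about 400 to 875 mm from the base axis. Payload 4.4 kg.
Tool frame: the origin (TCP) lies midway between the tips of the shut fingers; the grasp point (between the pads) lies behind it (ctrl.grip_point_offset is the x of the grasp point in the tool frame, in mm); x points along the fingers, z is the direction in which the jaws open and shut, and the axes are right-handed (so a half turn about x gives the same grasp; the last joint's range is limited). The gripper opens to 85 mm and grips with 20 to 120 N. Pads are 22 mm wide; open, the fingers measure 114 mm over their backs; the gripper's body (76 mm by 85 mm) begins 54 mm behind the grasp point. The pads swing forward as they close: fully open they stand 13 mm farther back than shut.
Start: joints at [1.127, 0.628, 0.038, 1.517, -0.027, 0.996, -0.02], TCP at [239.798, -604.165, 231.313] pointing down, gripper open.
Joint ranges: [-3.06, 3.06], [-0.37, 2.12], [-1.25, 1.32], [0.18, 2.47], [-1.1, 4.24], [0.23, 1.98], [-2.94, 2.94]. Speed limits (rad/s): [2.57, 2.57, 3.14, 3.14, 3.14, 3.14, 3.14].

### API

Orientations are given as [roll, pitch, yaw] about the fixed x, y, z axes, in that order (R = Rz(yaw) Ry(pitch) Rx(roll)).
In Python, from cell import status, eyes, ctrl gives the robot as it stands. The module is installed in compiled form; this text tells all that it offers.
- The arm moves only by the tool apply_moves, never from a script. Its argument "targets" is a list of rows, each a list of 3 entries, a list of its own where there are three numbers: the shift along the tool's x, y, z in mm, then the turn about the tool's x in degrees, then the finger opening in mm, from 0 to 85.4. In form: [[[dx, dy, dz], roll, claw], ...]. A call has 1 to 10 rows; each row shifts and turns the pose as measured when the row begins, along the tool's axes as they then stand; what a row does not reach is not made up. A row lasts 1/8 s, in which the tool goes at most 62.5 mm and 10.7 degrees, less where a joint would pass 70% of its speed; a pose out of reach is approached as far as the arm can. A call is refused whole if a number of a shift passes 62.5 or a number of a turn 10.7, either way. A call with a gripper value outside its range is refused whole. The fingers move at their own pace and stop on an object; the grip force is fixed at half the most. Time passes only in rows, so rows that do not move let the fingers close. It gives the time, the measured TCP pose, the force and the opening at its end, in the units of the state.
- status.read_state(): the state, without advancing time (a new reading comes with each control period).
- eyes.get_image(name): name is "scene" or "top" or "wrist"; returns (picture, depth): 400x640x3 uint8, blue, green, red; 400x640 float32, mm along the optical axis (not along the pixel's ray), 0 where there is no reading.
- eyes.camera_params(name): a dict with "fx", "fy", "cx", "cy" (pixels), "dist" ([k1, k2, p1, p2, k3] as OpenCV has them; the pictures are not rectified), "R" (3x3) and "t" (3): a world point X has camera coordinates R X + t. Camera axes: x right, y down, z forward; pixel columns grow to the right and rows downward; lengths in mm; the calibration is good to about 2 mm. A picture is of the moment at which its call begins: read the wrist's pose just before it. camera_params takes no time and is no camera call; for the wrist camera it gives the pose at the moment of the call.
- ctrl.finish_job(): hands the job in, once; it reports no verdict.
The state is a dict: "clock": time; "qpos": joint angles; "qd": joint speeds; "tau": joint torques, N m; "eef_pos": TCP position; "tool_rot": TCP orientation; "force": force on the tool from outside, world axes, zero at the start; "torque": the same for the moment, N m; "width": finger opening in mm.
Only numpy, scipy, OpenCV 4.12 (cv2) and the standard library are available. Lean on these libraries where they do the work, as an engineer would, in place of code of your own. Each camera call takes 0.05 s, during which the arm holds its last target.

## Working session

There is one attempt and no reset: what is moved stays moved. The work goes in short steps, Python scripts to look and compute and a tool call to move; the robot and the scene stay as the last step left them, time stands still between calls to the robot, and variables do not carry over. Pictures are saved under pics/ and viewed, and the job is handed in when it is done.

Besides the shell and the picture viewer there is one more tool, called after "Emit:" as a command line: name --argument value ..., lists and objects as JSON in quotes. apply_moves: Moves the arm, as the interface text tells. Its arguments: {"type":"object","properties":{"targets":{"type":"array"}},"required":["targets"]}

```bash
ls; mkdir -p pics
cat > h.py <<'E'
import numpy as np, cv2
from cell import status, eyes, ctrl
def snap(n,f):
    p=eyes.camera_params(n); im,d=eyes.get_image(n)
    cv2.imwrite(f'pics/{f}.png',im); np.savez(f'{f}.npz',im=im,d=d,**{k:np.array(v) for k,v in p.items()})
    return p,im,d
def load(f):
    z=np.load(f+'.npz'); return z,z['im'],z['d']
def ray(p,uv):
    K=np.array([[p['fx'],0,p['cx']],[0,p['fy'],p['cy']],[0,0,1]],float)
    q=cv2.undistortPoints(np.array(uv,float).reshape(-1,1,2),K,np.array(p['dist'],float)).reshape(-1,2)
    R=np.array(p['R']);t=np.array(p['t']).ravel()
    d=np.c_[q,np.ones(len(q))]@R
    return -R.T@t,d
def onz(p,uv,z):
    c,d=ray(p,uv); s=(z-c[2])/d[:,2]; return c+s[:,None]*d
def depthpt(p,uv,d):
    c,r=ray(p,uv); z=np.array([d[int(round(v)),int(round(u))] for u,v in np.array(uv).reshape(-1,2)])
    return c+z[:,None]*r
def proj(p,X):
    K=np.array([[p['fx'],0,p['cx']],[0,p['fy'],p['cy']],[0,0,1]],float)
    return cv2.projectPoints(np.array(X,float).reshape(-1,1,3),cv2.Rodrigues(np.array(p['R']))[0],np.array(p['t'],float).ravel(),K,np.array(p['dist'],float))[0].reshape(-1,2)
E
python3 - <<'E'
from h import *
s=status.read_state(); print(s, ctrl.grip_point_offset)
for n in ['scene','top','wrist']:
    p,_,_=snap(n,n+'0'); print(n,{k:np.round(v,3).tolist() for k,v in p.items()})
E
```

```text
pics
{'clock': 0.0, 'qpos': array([ 1.1272122 ,  0.62933496,  0.03845724,  1.5183818 , -0.02701858,
        0.99630041, -0.0199966 ]), 'qd': array([ 5.13281479e-05, -5.13789006e-04, -8.24043425e-04,  3.26349399e-04,
       -2.36018906e-04,  1.25950027e-03,  1.21327502e-03]), 'tau': array([ 5.24806237e-04, -5.63387883e+01,  1.22711454e+00, -1.93439466e+01,
        1.13055695e-02,  1.05135547e-02,  5.38210244e-06]), 'eef_pos': array([ 239.55015671, -603.56758893,  230.39219269]), 'tool_rot': array([-3.13197301,  1.56889015,  1.95818071]), 'force': array([ 0.03746218, -0.00393814, -0.36137027]), 'torque': array([ 0.00491298, -0.04637231,  0.03161293]), 'width': 85.30300547238186} -18.700000000000003
scene {'fx': 461.083, 'fy': 461.083, 'cx': 326.054, 'cy': 193.297, 'dist': [0.004, 0.0, 0.0, 0.0, 0.0], 'R': [[-0.402, 0.915, -0.004], [0.631, 0.274, -0.726], [-0.663, -0.295, -0.688]], 't': [244.362, -316.842, 1509.699]}
top {'fx': 444.396, 'fy': 444.396, 'cx': 316.385, 'cy': 200.574, 'dist': [-0.028, 0.0, 0.0, 0.0, 0.0], 'R': [[-0.002, -1.0, 0.008], [-0.996, 0.001, -0.088], [0.088, -0.008, -0.996]], 't': [-0.847, 634.706, 778.418]}
wrist {'fx': 286.503, 'fy': 286.503, 'cx': 324.355, 'cy': 202.84, 'dist': [-0.027, 0.0, 0.0, 0.0, 0.0], 'R': [[0.368, -0.93, -0.001], [-0.893, -0.354, 0.277], [-0.258, -0.101, -0.961]], 't': [-649.783, -35.341, 379.253]}
```

View pics/scene0.png

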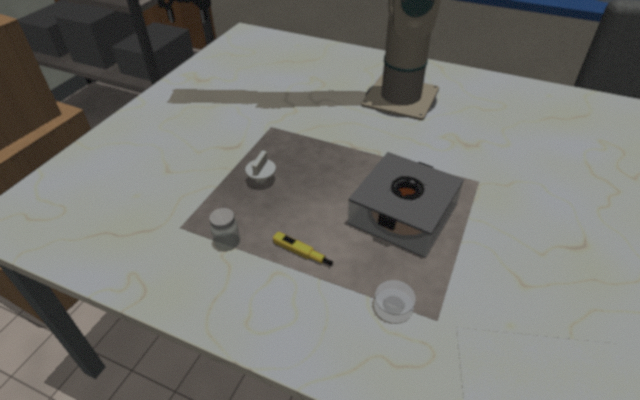

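View pics/top0.png

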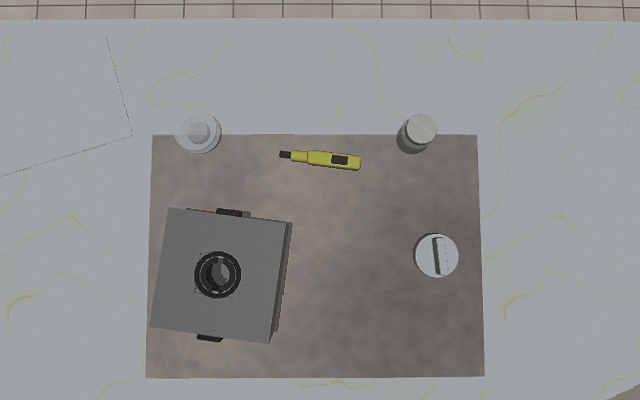

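View pics/wrist0.png

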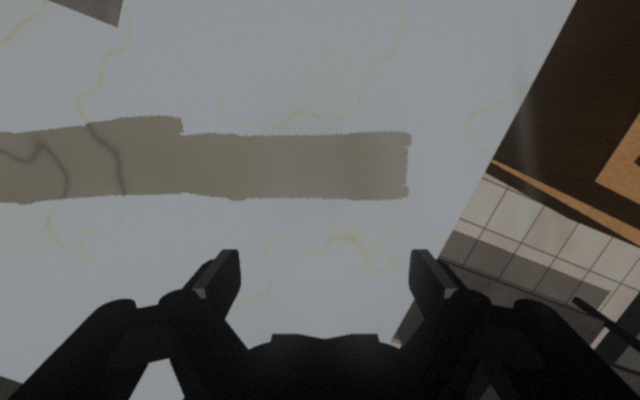

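The top view shows the cartridge at about (437,255), with its bar handle near-vertical in the image. The port is at about (217,274), the pen at (320,160), the jar at (420,130) and the spool at (199,132). I'll enlarge the top and scene views.

Run:
```python
from h import *
z,im,d=load('top0'); s,ims,ds=load('scene0')
a=cv2.resize(im[225:290,400:480],None,fx=5,fy=5,interpolation=cv2.INTER_CUBIC)
b=cv2.resize(im[240:310,180:260],None,fx=5,fy=5,interpolation=cv2.INTER_CUBIC)
c=cv2.resize(ims[140:200,230:310],None,fx=5,fy=5,interpolation=cv2.INTER_CUBIC)
e=cv2.resize(ims[160:220,370:450],None,fx=5,fy=5,interpolation=cv2.INTER_CUBIC)
o=np.zeros((600,800,3),np.uint8)
o[:300,:400]=a[:300];o[:300,400:]=b[:300];o[300:,:400]=c[:300];o[300:,400:]=e[:300]
b2=np.clip(o.astype(float)*1.5,0,255).astype(np.uint8)
cv2.imwrite('pics/zoom0.png',b2)
for uv in [(437,255),(425,255),(448,255),(217,255),(217,292),(217,274),(180,240),(420,128),(199,132),(320,160)]:
    print(uv,d[uv[1],uv[0]],np.round(depthpt(z,[uv],d)[0],1))
for uv in [(262,175),(261,158),(408,180),(402,176),(380,200)]:
    print(uv,ds[uv[1],uv[0]],np.round(depthpt(s,[uv],ds)[0],1))
```

```text
(437, 255) 758.19183 [ 537.4 -207.5   69.4]
(425, 255) 784.31866 [ 536.5 -193.5   43. ]
(448, 255) 785.47076 [ 536.4 -234.8   42.1]
(217, 255) 736.6721 [538.8 163.9  88.3]
(217, 292) 737.0465 [477.4 164.2  82.5]
(217, 274) 815.45844 [501.3 181.1   5.7]
(180, 240) 739.6165 [563.7 226.5  87. ]
(420, 128) 759.50854 [ 754.1 -179.    87. ]
(199, 132) 807.5807 [759.6 212.   36.2]
(320, 160) 817.4388 [710.   -8.5  23.7]
(262, 175) 1172.9249 [ 557.8 -199.6   37.2]
(261, 158) 1165.9283 [ 536.1 -210.6   73. ]
(408, 180) 1086.4325 [481.6 156.   84.1]
(402, 176) 1088.8245 [479.5 140.1  89.4]
(380, 200) 1035.5254 [573.5 117.9  85.7]
```

View pics/zoom0.png

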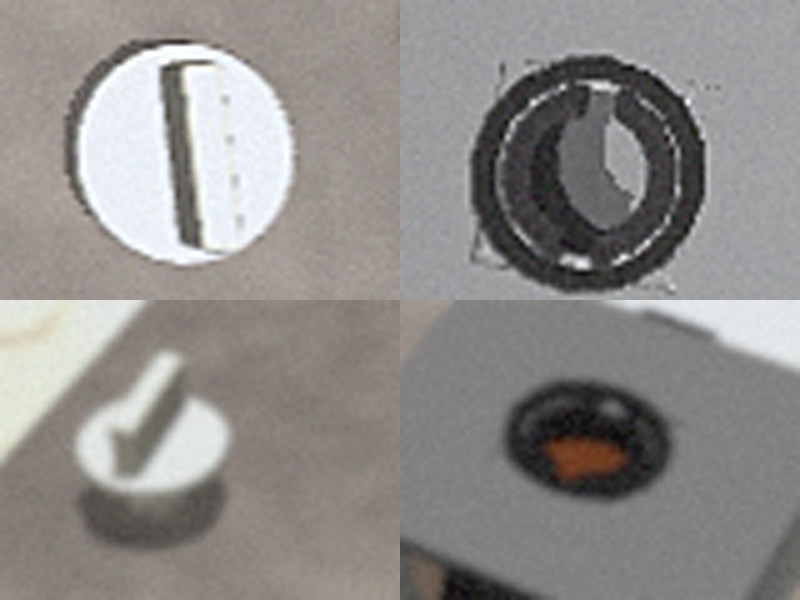

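```bash
cat >> h.py <<'E'
from scipy.spatial.transform import Rotation as Ro
def tool():
    s=status.read_state(); R=Ro.from_euler('xyz',s['tool_rot']).as_matrix(); return s,R
def yawz(R): return np.degrees(np.arctan2(R[1,2],R[0,2]))
def plan(P,jawdeg=None):
    "shift in tool axes and roll (deg) to put TCP at P, jaw axis at world angle jawdeg mod 180"
    s,R=tool(); dv=R.T@(np.array(P)-s['eef_pos']); roll=None
    if jawdeg is not None:
        # roll + about tool x (down) = clockwise => yaw decreases
        roll=-(((jawdeg-yawz(R))+90)%180-90)
    print('tcp',np.round(s['eef_pos'],1),'jaw',round(yawz(R),2),'xax',np.round(R[:,0],4),'shift',np.round(dv,1),'roll',roll,'q7',round(s['qpos'][6],3),'w',round(s['width'],1),'t',s['clock'])
    return dv,roll
def fitc(p,mask,z):
    "bounding contour -> plane z -> min enclosing / lsq circle"
    c=max(cv2.findContours(mask.astype(np.uint8),cv2.RETR_EXTERNAL,cv2.CHAIN_APPROX_NONE)[0],key=cv2.contourArea)
    X=onz(p,c.reshape(-1,2),z)[:,:2]; A=np.c_[2*X,np.ones(len(X))]
    s=np.linalg.lstsq(A,(X**2).sum(1),rcond=None)[0]; r=np.sqrt(s[2]+s[:2]@s[:2]); res=np.hypot(*(X-s[:2]).T)-r
    return s[:2],r,res.std(),c
E
python3 - <<'E'
from h import *
z,im,d=load('top0')
s,R=tool(); print(np.round(R,3)); w,_,_=load('wrist0'); print('cam rel tool',R.T@(-w['R'].T@w['t']-s['eef_pos']), 'camaxes in tool',np.round(w['R']@R,3))
# cartridge flange: bright low-sat near
g=im.min(2); m=np.zeros(g.shape,np.uint8); m[225:290,405:475]=(g[225:290,405:475]>150)
m=cv2.morphologyEx(m,cv2.MORPH_CLOSE,np.ones((9,9)))
print('g',g[255,425],g[255,410]); print(fitc(z,m,42)[:3])
# seal outer dark
m2=np.zeros(g.shape,np.uint8); m2[245:305,188:248]=g[245:305,188:248]<75
m2=cv2.morphologyEx(m2,cv2.MORPH_OPEN,np.ones((3,3)))
print('g',g[245,217],g[252,217]); print(fitc(z,m2,90)[:3])
# bar ends via depth
P=[]
vv,uu=np.nonzero((d[225:290,405:475]<765)&(d[225:290,405:475]>700)); 
P=depthpt(z,np.c_[uu+405,vv+225],d); print(len(P),P.mean(0)); 
r=cv2.minAreaRect(P[:,:2].astype(np.float32)); print(r)
plan([520,-207,250],90)
E
```

```text
[[-0.001  0.929  0.369]
 [ 0.001  0.369 -0.929]
 [-1.    -0.    -0.001]]
cam rel tool [-142.7612043    70.15466541    0.62773562] camaxes in tool [[-0.    -0.001  1.   ]
 [-0.277 -0.961 -0.001]
 [ 0.961 -0.277 -0.   ]]
g 154 102
(array([ 536.2007489 , -214.26641842]), np.float64(37.035025969421476), np.float64(0.6040144721296477))
g 106 25
(array([507.1630559 , 162.85051337]), np.float64(38.20614651884044), np.float64(0.6429341818994452))
360 [ 536.19543476 -212.95224675   74.79665288]
((536.1464233398438, -214.89901733398438), (63.93678283691406, 15.373605728149414), 6.388050556182861)
tcp [ 239.6 -603.7  230.6] jaw -68.35 xax [-6.0e-04  1.3e-03 -1.0e+00] shift [ -19.   406.9 -265.3] roll 21.64548946158888 q7 -0.02 w 85.3 t 0.15
```

Cartridge is at about (536,-214) with its bar at about +6°. The port is at about (507,163). I'll grip with the jaws at +96° so there's joint 7 range left for the clockwise twist.

Emit:
apply_moves --targets '[[[0,42,-26],0,85],[[0,42,-26],0,85],[[0,42,-26],0,85],[[0,42,-26],0,85],[[0,42,-26],0,85],[[0,42,-26],0,85],[[0,42,-26],0,85],[[0,42,-26],0,85],[[0,42,-26],0,85],[[0,42,-26],0,85]]'

```text
clock: 1.4
eef_pos: [539.9, -200.0, 227.4]
tool_rot: [-2.11, 1.566, 2.97]
force: [0.4, -0.5, -0.0]
width: 84.9
```

Emit:
apply_moves --targets '[[[0,0,0],-10.3,85],[[0,0,0],-10.3,85],[[0,0,0],-10.3,85],[[0,0,0],-10.3,85],[[0,0,0],-10.3,85],[[0,0,0],-10.3,85],[[0,0,0],-10.3,85],[[0,0,0],-10.3,85]]'

```text
clock: 2.4
eef_pos: [541.9, -192.0, 224.9]
tool_rot: [2.349, 1.562, 2.638]
force: [-0.0, -0.7, 0.5]
width: 85.1
```

Emit:
apply_moves --targets '[[[0,0,0],-10.3,85],[[0,0,0],-10.3,85],[[0,0,0],-10.3,85],[[0,0,0],-10.3,85],[[0,0,0],-10.3,85],[[0,0,0],-10.3,85],[[0,0,0],-10.3,85],[[0,0,0],-10.3,85]]'

```text
clock: 3.4
eef_pos: [539.6, -193.0, 222.7]
tool_rot: [1.021, 1.557, 2.795]
force: [0.5, 0.2, -0.4]
width: 84.7
```

Run:
```python
from h import *
plan([536,-214,200],96.4)
snap('wrist','w1')
```

```text
tcp [ 539.6 -193.   222.7] jaw 101.63 xax [-0.0128  0.0046 -0.9999] shift [ 22.6   7.5 -20. ] roll 5.228746081947051 q7 1.578 w 84.7 t 3.4
```

View pics/w1.png

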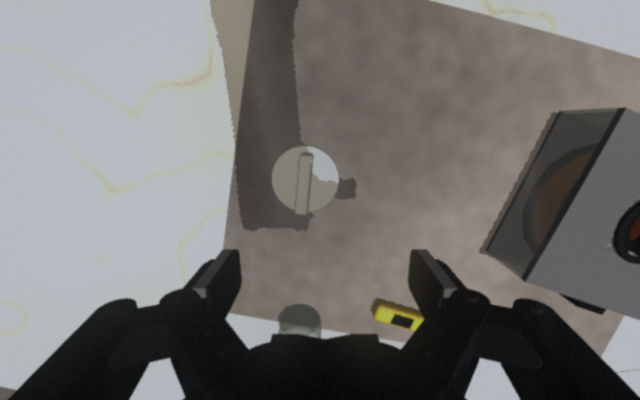

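The wrist view shows the cartridge at (305,180), bar upright in the image. The fingers are at the lower centre, the jar at (300,320), the pen at (400,315) and the box on the right. I'll centre over it and go lower.

Emit:
apply_moves --targets '[[[15,2,-6],2.5,85],[[15,2,-6],2.5,85],[[15,2,-6],0,85],[[0,0,0],0,85]]'

```text
clock: 3.95
eef_pos: [533.9, -214.0, 172.7]
tool_rot: [1.194, 1.554, 2.868]
force: [0.7, 0.3, 0.7]
width: 84.9
```

Run:
```python
from h import *
plan([536,-214,200],96.4)
p,im,d=snap('wrist','w2')
u=proj(p,[[536,-214,76]])[0]; print(u)
x,y=int(u[0]),int(u[1]); o=cv2.resize(im[max(0,y-80):y+80,x-100:x+100],None,fx=4,fy=4,interpolation=cv2.INTER_CUBIC)[:600]
cv2.imwrite('pics/w2z.png',np.clip(o*1.4,0,255).astype(np.uint8)); print(x-100,max(0,y-80))
```

```text
tcp [ 533.9 -214.   172.7] jaw 95.93 xax [-0.0166  0.0047 -0.9999] shift [-27.3  -1.6  -0. ] roll -0.4657719484485341 q7 1.485 w 84.9 t 3.95
[324.42870846 208.04904082]
224 128
```

View pics/w2z.png

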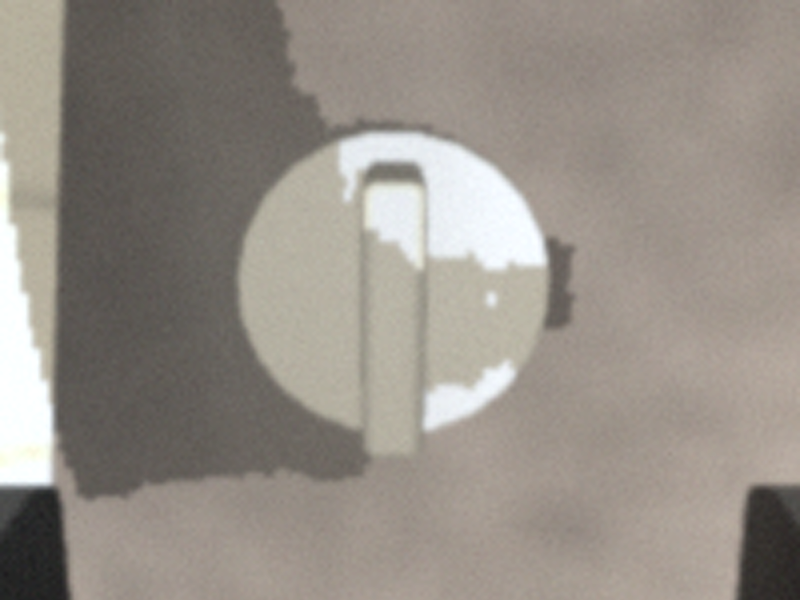

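```bash
cat > meas.py <<'E'
from h import *
def cart(f,zt=76,zf=42):
    z,im,d=load(f)
    vv,uu=np.mgrid[0:400,0:640]; uv=np.c_[uu.ravel(),vv.ravel()]
    c,r=ray(z,uv); P=(c+d.ravel()[:,None]*r); H=P[:,2].reshape(400,640)
    near=(np.hypot(P[:,0]-536,P[:,1]+214)<60).reshape(400,640)
    mt=((H>zt-8)&(H<zt+10)&near); print('bar z',np.median(H[mt]),mt.sum())
    X=onz(z,np.c_[uu[mt],vv[mt]],zt)[:,:2]
    q=cv2.minAreaRect(X.astype(np.float32)); u,s,v=np.linalg.svd(X-X.mean(0),full_matrices=False); print('bar',q,X.mean(0),np.degrees(np.arctan2(v[0,1],v[0,0])))
    mf=((H>25)&near); h=(H>zf-6)&(H<zf+6)&near; print('flange z',np.median(H[h]))
    hc,hr,e,_=fitc(z,h|((H>zf+6)&near)&False|cv2.morphologyEx(h.astype(np.uint8),cv2.MORPH_CLOSE,np.ones((25,25))).astype(bool),zf); print('flange',hc,hr,e)
cart('w2')
E
python3 meas.py
```

```text
bar z 75.93478573349822 1072
bar ((535.8246459960938, -215.9737548828125), (62.8039665222168, 13.634123802185059), 6.149844169616699) [ 534.61783832 -216.14617893] 5.307803518844869
flange z 42.16620275576372
flange [ 536.44126593 -216.09741878] 38.16090414981773 0.35801740093835493
```

Both views agree on the heights: bar top 76, flange 42. The wrist camera puts the axis at (536,-216) with the bar at +6°. Descending.

Emit:
apply_moves --targets '[[[30,0,0],0,85],[[30,0,0],0,85],[[25,0,0],0,85],[[0,0,0],0,85]]'

```text
clock: 4.5
eef_pos: [536.7, -212.4, 88.9]
tool_rot: [1.043, 1.561, 2.717]
force: [0.2, -0.3, 0.4]
width: 84.8
```

Run:
```python
from h import *
plan([536,-216,47],96.0)
```

```text
tcp [ 536.7 -212.4   88.9] jaw 95.91 xax [-0.0088  0.004  -1.    ] shift [41.9  0.7 -3.7] roll -0.08885133050399929 q7 1.392 w 84.8 t 4.5
```

Emit:
apply_moves --targets '[[[21,0.4,-2],0,85],[[20,0.3,-1.7],0,85],[[0,0,0],0,85]]'

```text
clock: 4.88
eef_pos: [537.8, -216.5, 47.6]
tool_rot: [0.949, 1.565, 2.623]
force: [-1.0, 0.2, 0.1]
width: 85.3
```

Run:
```python
from h import *
plan([536,-216,47],96.0)
```

```text
tcp [ 537.8 -216.5   47.6] jaw 95.89 xax [-0.005   0.0029 -1.    ] shift [0.6 1.8 0.6] roll -0.11344633632901946 q7 1.352 w 85.3 t 4.875
```

Emit:
apply_moves --targets '[[[0,1.8,0.6],0,85],[[0,0,0],0,5],[[0,0,0],0,5],[[0,0,0],0,5],[[0,0,0],0,5],[[0,0,0],0,5],[[0,0,0],0,5],[[0,0,0],0,5]]'

```text
clock: 5.88
eef_pos: [537.2, -216.2, 49.3]
tool_rot: [0.694, 1.568, 2.367]
force: [0.1, 0.6, 0.6]
width: 12.9
```

Run:
```python
from h import *
plan([536,-216,47],96.0)
snap('wrist','w3')
```

```text
tcp [ 537.2 -216.2   49.3] jaw 95.88 xax [-0.002  0.002 -1.   ] shift [2.3 1.2 0.3] roll -0.11989191813849231 q7 1.35 w 12.9 t 5.875
```

View pics/w3.png

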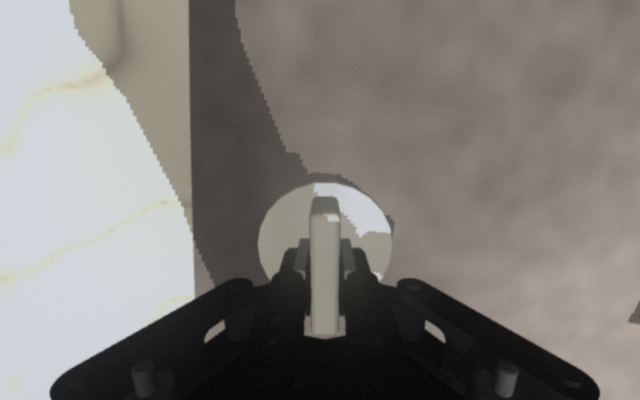

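Gripped, width 12.9 mm, with the bar centred between the pads at (325,270). Lifting and moving towards the port.

Emit:
apply_moves --targets '[[[-10,0,0],0,5],[[-25,0,0],0,5],[[-40,0,0],0,5],[[-40,0,0],0,5],[[-40,0,0],0,5],[[0,0,0],0,5]]'

```text
clock: 6.68
eef_pos: [536.8, -215.7, 210.8]
tool_rot: [0.751, 1.566, 2.426]
force: [-0.3, -0.1, -1.4]
width: 12.8
```

Emit:
apply_moves --targets '[[[0,0,36],0,5],[[0,0,36],2,5],[[0,0,36],2,5],[[0,0,36],2,5],[[0,0,36],2,5],[[0,0,36],2,5],[[0,0,36],2,5],[[0,0,36],2,5],[[0,0,0],0,5],[[0,0,0],0,5]]'

```text
clock: 7.92
eef_pos: [526.9, 77.2, 205.0]
tool_rot: [1.661, 1.552, 3.082]
force: [-1.4, -0.2, -1.4]
width: 12.8
```

Run:
```python
from h import *
plan([507,163,180],82)
p,im,d=snap('wrist','w4')
print(proj(p,[[507,163,90]]))
```

```text
tcp [526.9  77.2 205. ] jaw 81.4 xax [-0.0183  0.0011 -0.9998] shift [25.4 32.1 81.9] roll -0.6031453795312132 q7 0.777 w 12.8 t 7.925
[[415.68834785 165.82198609]]
```

View pics/w4.png

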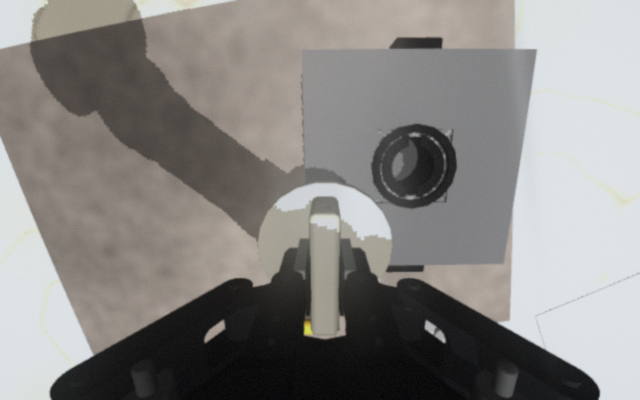

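Port ring at (414,166). The held cartridge's flange is centred around (325,245). Next I'll fit the seal ring, find the notches, and get the flange centre in the tool frame.

```bash
cat > port.py <<'E'
from h import *
import sys
def port(f,c0,hw=50,sc=6):
    z,im,d=load(f); g=im.max(2)
    u,v=proj(z,[c0])[0].astype(int); x0,y0=u-hw,v-hw
    m=np.zeros(g.shape,np.uint8); m[y0:v+hw,x0:u+hw]=g[y0:v+hw,x0:u+hw]<70
    m=cv2.morphologyEx(m,cv2.MORPH_OPEN,np.ones((5,5)))
    c,r,e,cn=fitc(z,m,90); print(f,'seal@90',c,r,e)
    c2,r2,e2,_=fitc(z,m,80); print('   @80',c2,r2,e2)
    o=cv2.resize(im[y0:v+hw,x0:u+hw],None,fx=sc,fy=sc,interpolation=cv2.INTER_CUBIC)
    cv2.imwrite(f'pics/{f}p.png',np.clip(o*1.8,0,255).astype(np.uint8)[:600]); print('crop',x0,y0)
    # depth-resolved: collar top polar map at r 20..27.5
    for th in range(-30,211,2): pass
    return c,z,im,d
if __name__=='__main__':
    c,z,im,d=port(sys.argv[1],[507,163,90])
    # unwrapped polar image on collar-top plane z=85
    th=np.radians(np.arange(0,360,1)); rr=np.arange(14,40,.25)
    X=np.array([[c[0]+r*np.cos(t),c[1]+r*np.sin(t),85] for r in rr for t in th])
    uv=proj(z,X).reshape(len(rr),len(th),2).astype(np.float32)
    P=cv2.remap(im,uv[...,0],uv[...,1],cv2.INTER_CUBIC)
    D=cv2.remap(d,uv[...,0],uv[...,1],cv2.INTER_NEAREST)
    cv2.imwrite(f'pics/{sys.argv[1]}pol.png',cv2.resize(np.clip(P*2.5,0,255).astype(np.uint8),(720,312)))
E
python3 port.py w4; python3 port.py top0
python3 - <<'E'
from h import *
z,im,d=load('w4')
s,R=tool()
vv,uu=np.mgrid[0:400,0:640]; c,r=ray(z,np.c_[uu.ravel(),vv.ravel()]); P=c+d.ravel()[:,None]*r
T=(P-s['eef_pos'])@R; H=T[:,0].reshape(400,640)
print('depth x_tool flange',np.median(H[195:205,290:300]), H[195:205,360:370].mean(),'bar top',np.median(H[215:225,320:330]))
h=((H>-3)&(H<14)); h[250:]=0
n,l,st,ce=cv2.connectedComponentsWithStats(h.astype(np.uint8)); k=l[200,290]; m=l==k
print(st[k])
# rim points: for each column topmost... use contour upper part
cn=max(cv2.findContours(m.astype(np.uint8),cv2.RETR_EXTERNAL,cv2.CHAIN_APPROX_NONE)[0],key=cv2.contourArea).reshape(-1,2)
cn=cn[(cn[:,1]<246)]
hx=np.median(H[195:205,290:300])
# intersect rays with plane x_tool=hx
c,r=ray(z,cn); cc=(c-s['eef_pos'])@R; rt=r@R; t=(hx-cc[0])/rt[:,0]; X=(cc+t[:,None]*rt)[:,1:]
# keep outer rim by ransac-ish
keep=np.ones(len(X),bool)
for i in range(10):
    A=np.c_[2*X[keep],np.ones(keep.sum())]; q=np.linalg.lstsq(A,(X[keep]**2).sum(1),rcond=None)[0]; rad=np.sqrt(q[2]+q[:2]@q[:2]); res=np.hypot(*(X-q[:2]).T)-rad; keep=abs(res)<max(0.8,1.5*abs(res[keep]).mean())
print('flange centre in tool y,z',q[:2],rad,keep.sum(),len(X))
E
```

```text
w4 seal@90 [507.32013747 166.2117644 ] 34.191712371336 2.989662999891154
   @80 [509.13399027 169.27415576] 35.51121781760104 3.105038227905868
crop 365 115
top0 seal@90 [507.49965399 166.60518136] 28.48594410661038 7.432613367971523
   @80 [506.74146548 168.79226161] 28.87023079686962 7.532882271836439
crop 167 224
depth x_tool flange 7.242028631302448 7.226534267259858 bar top -26.538837734037628
[ 257  180  136   70 5710]
flange centre in tool y,z [ 1.45272818 -0.91084243] 37.87359005548228 189 319
```

View pics/w4p.png

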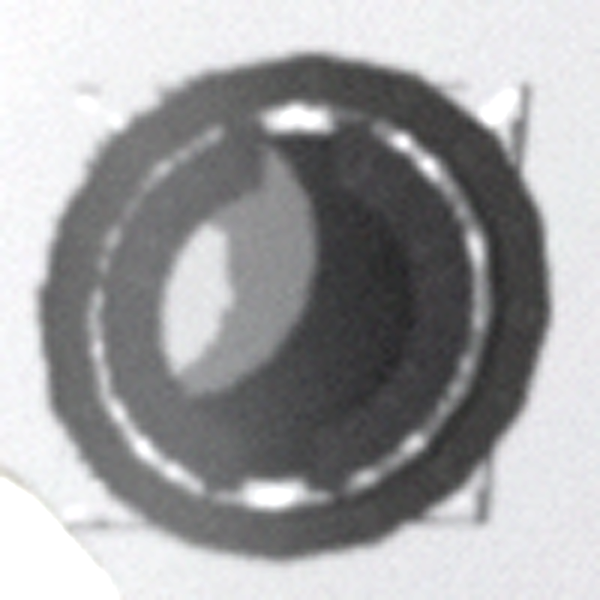

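View pics/w4pol.png

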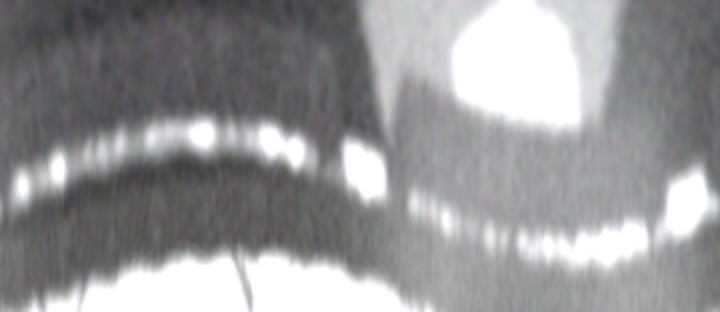

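View pics/top0pol.png

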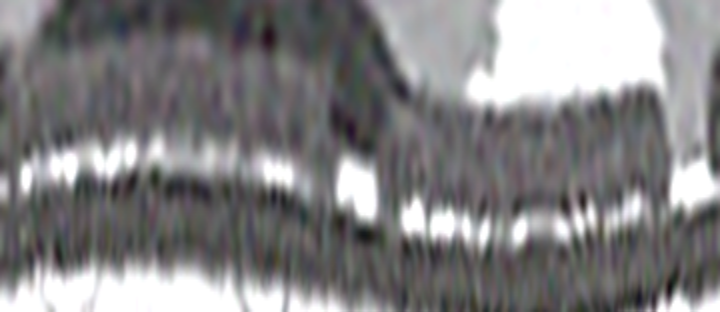

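The port's lid-bright notch patches are at about (415,135) and (410,197). The ring is seen obliquely from here, so I'll put the camera directly over the port for a cleaner fit.

Run:
```python
from h import *
z,im,d=load('w4')
X=onz(z,[(365+50,115+19.7),(365+45.3,115+82.2)],85); print(X, X.mean(0), np.degrees(np.arctan2(*(X[0]-X[1])[[1,0]])))
print(depthpt(z,[(470,120),(340,120),(470,220),(415,127),(415,205)],d)[:,2])
plan([577,165,205],84)
```

```text
[[479.72174775 165.8807545   85.        ]
 [537.03959046 157.27670982  85.        ]] [508.3806691  161.57873216  85.        ] 171.46300875748284
[85.25580523 84.31088191 85.35191938 90.38365059 90.34977855]
tcp [527.   77.5 205.1] jaw 81.39 xax [-0.0181  0.0019 -0.9998] shift [ -0.6 -36.4  94. ] roll -2.6079555718401366 q7 0.777 w 13.0 t 7.975
```

Emit:
apply_moves --targets '[[[0,-10,24],0,5],[[0,-10,24],0,5],[[0,-10,24],0,5],[[0,-6,22],0,5],[[0,0,0],0,5],[[0,0,0],0,5]]'

```text
clock: 8.72
eef_pos: [577.7, 155.7, 201.4]
tool_rot: [1.941, 1.547, -2.935]
force: [-1.0, -0.8, -0.4]
width: 13.0
```

Run:
```python
from h import *
plan([577,165,205],81.5)
p,im,d=snap('wrist','w5')
u,v=proj(p,[[507.5,163,90]])[0]; print(u,v, proj(p,[[507.5,163,85],[507.5,163,20]]))
x0,y0=int(u)-60,int(v)-60; y0=max(0,y0)
o=cv2.resize(im[y0:y0+120,x0:x0+120],None,fx=5,fy=5,interpolation=cv2.INTER_CUBIC); cv2.imwrite('pics/w5p.png',np.clip(o*1.8,0,255).astype(np.uint8)); print(x0,y0)
p2,im2,d2=snap('top','top5')
```

```text
tcp [577.7 155.7 201.4] jaw 80.65 xax [-0.0236 -0.0049 -0.9997] shift [-3.6  2.3  9. ] roll -0.8490354731108454 q7 0.677 w 13.0 t 8.725
321.49884078165394 122.97901037330918 [[321.60608801 123.06511617]
 [322.69998723 123.94343387]]
261 62
```

View pics/w5p.png

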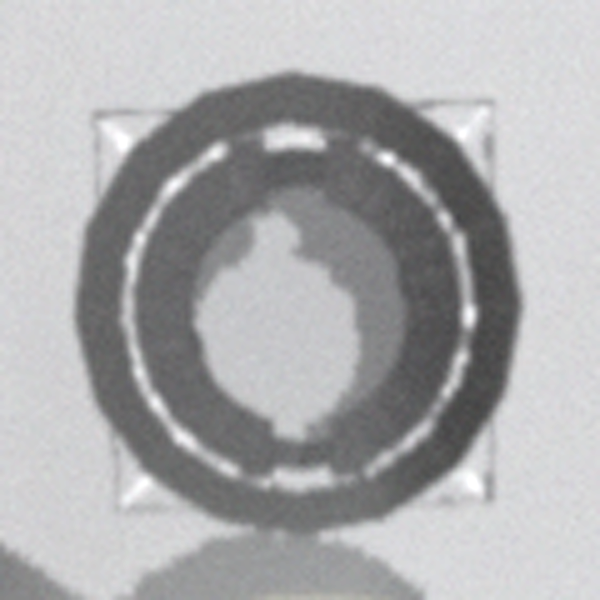

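View pics/top5.png

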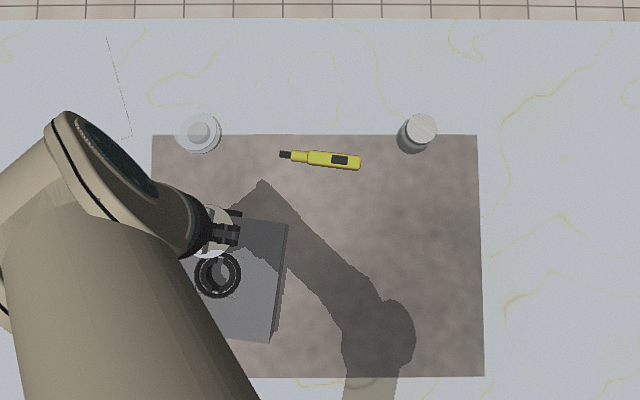

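The wrist view is now near vertical: seal ring centre at crop (298,302), notch patches at (295,138) and (303,477), flange just below. Computing the fit.

Run:
```python
from h import *
z,im,d=load('w5'); x0,y0=261,62
g=cv2.resize(im[y0:y0+120,x0:x0+120].max(2),None,fx=4,fy=4,interpolation=cv2.INTER_CUBIC)
m=(g<78).astype(np.uint8); m[int(520/5*4)+4:]=0
n,l,st,ce=cv2.connectedComponentsWithStats(m); k=1+np.argmax(st[1:,4]); m=(l==k).astype(np.uint8); m=cv2.morphologyEx(m,cv2.MORPH_OPEN,np.ones((9,9)))
cn=max(cv2.findContours(m,cv2.RETR_EXTERNAL,cv2.CHAIN_APPROX_NONE)[0],key=cv2.contourArea).reshape(-1,2)
uv=(cn+.5)/4-.5+[x0,y0]
for zz in (87.5,90):
    X=onz(z,uv,zz)[:,:2]; keep=np.ones(len(X),bool)
    for i in range(8):
        A=np.c_[2*X[keep],np.ones(keep.sum())]; q=np.linalg.lstsq(A,(X[keep]**2).sum(1),rcond=None)[0]; r=np.sqrt(q[2]+q[:2]@q[:2]); res=np.hypot(*(X-q[:2]).T)-r; keep=abs(res)<1.2
    print(zz,q[:2],r,keep.mean(),res[keep].std())
# bright patches: lid level inside ring
b=(g>130).astype(np.uint8); n,l,st,ce=cv2.connectedComponentsWithStats(b)
P=[]
for i in range(1,n):
    u=(ce[i]+.5)/4-.5+[x0,y0]; X=onz(z,[u],85)[0,:2]; rr=np.hypot(*(X-q[:2]))
    if 26<rr<33 and st[i,4]>60: print(st[i],X,rr,np.degrees(np.arctan2(*(X-q[:2])[::-1])))
# patch centroids using mean over threshold in windows
for (cx,cy) in ((295,138),(303,477)):
    w=g[int((cy-20)*.8):int((cy+20)*.8),int((cx-45)*.8):int((cx+45)*.8)].astype(float); t=w>(w.max()*.75); yy,xx=np.nonzero(t)
    u=np.array([xx.mean()+int((cx-45)*.8),yy.mean()+int((cy-20)*.8)]); u=(u+.5)/4-.5+[x0,y0]; P.append(onz(z,[u],85)[0]); print(u,P[-1])
D=P[0]-P[1]; print('notch mid',(P[0]+P[1])/2,'sep',np.hypot(*D[:2]),'ang',np.degrees(np.arctan2(D[1],D[0]))-180)
# flange and bar of held cartridge
s,R=tool()
vv,uu=np.mgrid[0:400,0:640]; c,r=ray(z,np.c_[uu.ravel(),vv.ravel()]); Q=c+d.ravel()[:,None]*r
T=(Q-s['eef_pos'])@R; H=T[:,0].reshape(400,640)
m=(H>2)&(H<12); n,l,st,ce=cv2.connectedComponentsWithStats(m.astype(np.uint8)); k=l[200,290]; m=(l==k)
hx=np.median(H[m]); print('flange top tool x',hx)
cn=max(cv2.findContours(m.astype(np.uint8),cv2.RETR_EXTERNAL,cv2.CHAIN_APPROX_NONE)[0],key=cv2.contourArea).reshape(-1,2)
top={}
for u,v in cn: top[u]=min(top.get(u,999),v)
pts=np.array([(u,v) for u,v in top.items() if v<240],float)
c,r=ray(z,pts); cc=(c-s['eef_pos'])@R; rt=r@R; X=(cc+((hx-cc[0])/rt[:,0])[:,None]*rt)[:,1:]
keep=np.ones(len(X),bool)
for i in range(10):
    A=np.c_[2*X[keep],np.ones(keep.sum())]; q=np.linalg.lstsq(A,(X[keep]**2).sum(1),rcond=None)[0]; rad=np.sqrt(q[2]+q[:2]@q[:2]); res=np.hypot(*(X-q[:2]).T)-rad; keep=abs(res)<1
print('flange centre tool yz',q[:2],rad,keep.sum(),len(X))
# fixed radius 39
from scipy.optimize import least_squares
f=least_squares(lambda a:np.hypot(*(X-a).T)-39,q[:2],loss='soft_l1',f_scale=.3); print('r39',f.x)
b=(H>-32)&(H<-20); n,l,st,ce=cv2.connectedComponentsWithStats(b.astype(np.uint8)); k=l[225,324]; b=l==k
bx=np.median(H[b]);pts=np.argwhere(b)[:,::-1]; pts=pts[pts[:,1]<260].astype(float)
# bar side edges per row
L=[];
for v in range(215,250):
    us=pts[pts[:,1]==v][:,0]
    if len(us): L.append(((us.min()+us.max())/2,v))
c,r=ray(z,L); cc=(c-s['eef_pos'])@R; rt=r@R; X=(cc+((bx-cc[0])/rt[:,0])[:,None]*rt)[:,1:]
pf=np.polyfit(X[:,0],X[:,1],1); print('bar top x',bx,'z=',pf,'bar angle rel tool y deg',np.degrees(np.arctan(pf[0])), 'z at y=0',pf[1])
print('y range',X[:,0].min(),X[:,0].max())
```

```text
87.5 [507.89378996 161.66992757] 38.166168949312805 1.0 0.2940817450769464
90 [507.93339139 161.72283027] 37.79684874703931 1.0 0.2912360224758365
[319.10149254  89.1358209 ] [479.41639739 165.55361414  85.        ]
[320.40020759 157.34830961] [536.87653929 156.94623206  85.        ]
notch mid [508.14646834 161.2499231   85.        ] sep 58.10124726129339 ang -8.51941474610257
flange top tool x 7.364717564947593
flange centre tool yz [ 1.03652402 -0.93471665] 38.03510706694972 134 134
r39 [-0.07330095 -0.93103167]
bar top x -26.43977687400625 z= [ 0.0088885  -1.22762131] bar angle rel tool y deg 0.5092600111973317 z at y=0 -1.2276213137903385
y range 15.203813644221349 31.06601531070003
```

Port (508.0,161.6) and notch line −8.5° in the wrist camera's frame. The cartridge sits at tool (y +1.0, z −0.95) with its bar 0.5° off. So the TCP target is (509.1,162.4) with jaws at 82°.

Emit:
apply_moves --targets '[[[0,23,0],-1.3,5],[[0,23,3],0,5],[[0,20,10],0,5],[[0,0,0],0,5]]'

```text
clock: 9.32
eef_pos: [512.6, 174.2, 203.2]
tool_rot: [2.013, 1.547, -2.845]
force: [0.9, -0.4, -1.6]
width: 12.9
```

Run:
```python
from h import *
plan([509.1,162.4,180],82)
```

```text
tcp [512.6 174.2 203.2] jaw 81.66 xax [-0.0231 -0.007  -0.9997] shift [ 23.3   1.2 -11.9] roll -0.3432481701283763 q7 0.603 w 12.9 t 9.325
```

Emit:
apply_moves --targets '[[[0,0,0],0,5],[[0,0,0],0,5],[[0,0,0],0,5],[[0,0,0],0,5]]'

```text
clock: 9.82
eef_pos: [515.2, 171.2, 203.0]
tool_rot: [2.08, 1.548, -2.783]
force: [-0.2, 0.0, -2.1]
width: 12.7
```

Run:
```python
from h import *
plan([509.1,162.4,130],82)
s,R=tool(); print(s['force'],s['torque'])
```

```text
tcp [515.2 171.2 203. ] jaw 81.38 xax [-0.0216 -0.0081 -0.9997] shift [73.2  3.2 -8.8] roll -0.6204782955706349 q7 0.604 w 12.7 t 9.825
[-0.21318309  0.0403007  -2.1082019 ] [-0.01134764 -0.08528221 -0.0624197 ]
```

Run:
```python
from h import *
for i in range(4):
    s,R=tool(); print(s['clock'],s['eef_pos'],R[:,0],yawz(R),s['qd'].round(4)); eyes.get_image('wrist')
```

```text
9.825 [515.21039716 171.19535685 203.01175751] [-0.02159269 -0.00810099 -0.99973403] 81.37952170442937 [ 0.0045  0.0033  0.0021 -0.0041 -0.0008  0.0032  0.0015]
9.875 [515.19017001 171.21034882 203.01548316] [-0.02157581 -0.0081603  -0.99973391] 81.38338471607436 [-0.0029 -0.0013 -0.0037  0.0026 -0.0004  0.0015 -0.001 ]
9.925 [515.03170827 171.32889258 203.03177426] [-0.0216761  -0.00816625 -0.99973169] 81.40123798174409 [-0.0029 -0.0031 -0.0031  0.0021 -0.0016 -0.0013  0.0007]
9.975 [514.97073848 171.46189804 203.0950867 ] [-0.02160804 -0.0080865  -0.99973382] 81.41092899074258 [-0.0011 -0.0021 -0.003   0.0033 -0.0019 -0.0018 -0.0008]
```

Pose readings are clean; there's a small tool tilt of 0.022 rad. I'll aim so that the pins, 31 mm ahead of the TCP along the tool axis, sit on the port axis.

```bash
cat > tgt.py <<'E'
from h import *
import sys
def go(ztcp,x=25,off=(1.0,-0.95),port=(508.0,161.6),jaw=82):
    s,R=tool(); T=np.array([*port,0])-R@np.array([x,*off]); T[2]=ztcp
    plan(T,jaw); print('F',np.round(s['force'],2),'M',np.round(s['torque'],3))
go(float(sys.argv[1]))
E
python3 tgt.py 150
```

```text
tcp [514.9 171.5 203.1] jaw 81.42 xax [-0.0217 -0.0081 -0.9997] shift [53.3  2.7 -9. ] roll -0.5805580298522557 q7 0.604 w 13.0 t 10.025
F [-0.5   0.14 -0.74] M [ 0.028 -0.017 -0.051]
```

Emit:
apply_moves --targets '[[[15,1,-4],-0.6,5],[[15,1,-4],0,5],[[15,0,-2],0,5],[[0,0,0],0,5]]'

```text
clock: 10.52
eef_pos: [509.2, 160.1, 154.0]
tool_rot: [2.075, 1.545, -2.776]
force: [0.8, 0.3, -0.1]
width: 12.7
```

```bash
python3 tgt.py 140
```

```text
tcp [509.2 160.1 154. ] jaw 82.07 xax [-0.0241 -0.0092 -0.9997] shift [14.  -0.5  2.8] roll 0.06623776217259092 q7 0.573 w 12.7 t 10.525
F [ 0.78  0.32 -0.09] M [-0.009 -0.023  0.01 ]
```

Emit:
apply_moves --targets '[[[4,-0.4,2],0,5],[[4,0,1],0,5],[[0,0,0],0,5]]'

```text
clock: 10.9
eef_pos: [510.4, 164.0, 145.8]
tool_rot: [2.051, 1.546, -2.8]
force: [-0.3, 0.3, -1.4]
width: 12.6
```

```bash
python3 tgt.py 140
python3 - <<'E'
from h import *
snap('wrist','w6'); snap('scene','s6'); snap('top','top6')
z,im,d=load('s6'); cv2.imwrite('pics/s6z.png',cv2.resize(im[110:240,330:490],None,fx=4,fy=4,interpolation=cv2.INTER_CUBIC))
E
```

```text
tcp [510.4 164.  145.8] jaw 82.09 xax [-0.023  -0.0082 -0.9997] shift [ 5.8  0.4 -1.4] roll 0.08909453202024054 q7 0.559 w 12.6 t 10.9
F [-0.29  0.26 -1.41] M [ 0.098 -0.036  0.034]
```

View pics/s6z.png

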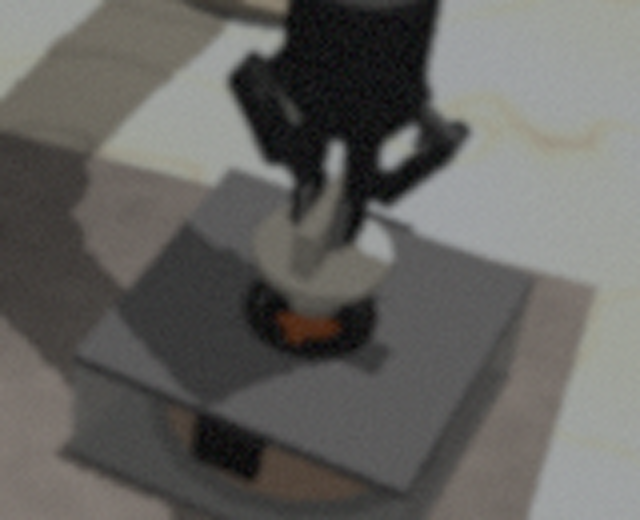

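View pics/w6.png

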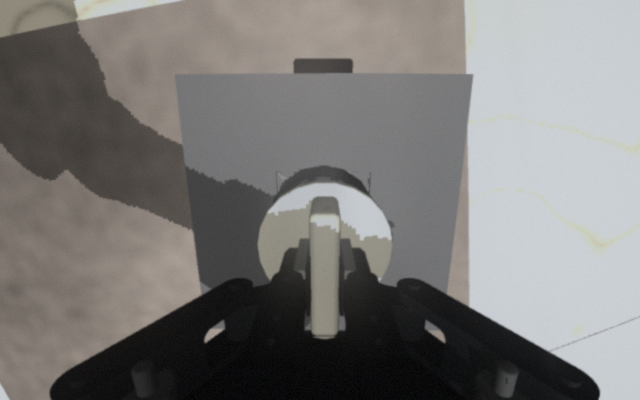

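The cartridge hangs over the port: flange at wrist (325,240) with the seal arc visible just above it at row 170, and no contact yet. Lowering gently.

Emit:
apply_moves --targets '[[[3,0.4,-1.4],0,5],[[4,0,0],0,5],[[0,0,0],0,5]]'

```text
clock: 11.42
eef_pos: [510.0, 162.2, 139.0]
tool_rot: [2.067, 1.547, -2.784]
force: [-1.3, -0.2, -1.2]
width: 13.0
```

```bash
python3 tgt.py 130
```

```text
tcp [510.  162.2 139. ] jaw 82.06 xax [-0.0219 -0.0082 -0.9997] shift [9.  0.2 0.5] roll 0.056458340160588705 q7 0.552 w 13.0 t 11.425
F [-1.27 -0.23 -1.19] M [0.044 0.012 0.021]
```

Emit:
apply_moves --targets '[[[4,0.2,0.5],0,5],[[4,0,0],0,5],[[3,0,0],0,5],[[0,0,0],0,5]]'

```text
clock: 11.92
eef_pos: [509.5, 162.7, 127.0]
tool_rot: [2.064, 1.547, -2.787]
force: [-0.3, 0.9, -1.0]
width: 13.2
```

```bash
python3 tgt.py 120
```

```text
tcp [509.5 162.7 127. ] jaw 82.06 xax [-0.0222 -0.0082 -0.9997] shift [ 7.  -0.3  0.1] roll 0.05988589733469496 q7 0.537 w 13.2 t 11.925
F [-0.33  0.93 -1.04] M [ 0.004 -0.009 -0.003]
```

Emit:
apply_moves --targets '[[[3,-0.2,0],0,5],[[3,0,0],0,5],[[2,0,0],0,5]]'

```text
clock: 12.3
eef_pos: [509.7, 162.7, 118.7]
tool_rot: [2.062, 1.548, -2.79]
force: [0.3, 0.3, -0.7]
width: 13.2
```

```bash
python3 tgt.py 114
```

```text
tcp [509.7 162.7 118.7] jaw 82.05 xax [-0.0217 -0.008  -0.9997] shift [ 4.7 -0.  -0. ] roll 0.05369617683669503 q7 0.528 w 13.2 t 12.3
F [ 0.32  0.3  -0.65] M [ 0.017 -0.003  0.011]
```

Pin bottoms are now at about 83 mm, below the collar top, and there's still no contact force. Continuing.

Emit:
apply_moves --targets '[[[2.5,0,0],0,5],[[2.5,0,0],0,5],[[2.5,0,0],0,5],[[0,0,0],0,5]]'

```text
clock: 12.8
eef_pos: [509.4, 162.6, 110.5]
tool_rot: [2.061, 1.547, -2.79]
force: [0.0, 0.4, -1.4]
width: 13.2
```

```bash
python3 tgt.py 106
```

```text
tcp [509.4 162.6 110.5] jaw 82.06 xax [-0.0221 -0.0081 -0.9997] shift [ 4.5 -0.3  0.1] roll 0.05927491136353069 q7 0.518 w 13.2 t 12.8
F [ 0.02  0.41 -1.44] M [-0.038 -0.048 -0.005]
```

Emit:
apply_moves --targets '[[[2,-0.2,0],0,5],[[1.5,0,0],0,5],[[1,0,0],0,5],[[0,0,0],0,5]]'

```text
clock: 13.3
eef_pos: [509.6, 162.5, 105.8]
tool_rot: [2.06, 1.547, -2.791]
force: [-0.7, 0.3, -0.6]
width: 12.8
```

```bash
python3 tgt.py 105
```

```text
tcp [509.6 162.5 105.8] jaw 82.06 xax [-0.0219 -0.008  -0.9997] shift [ 0.8 -0.1  0.1] roll 0.05558403712299764 q7 0.513 w 12.8 t 13.3
F [-0.65  0.32 -0.58] M [ 0.01  -0.005  0.004]
```

Emit:
apply_moves --targets '[[[0.7,0,0],0,5],[[0.7,0,0],0,5],[[0,0,0],0,5]]'

```text
clock: 13.68
eef_pos: [509.6, 162.6, 104.8]
tool_rot: [2.072, 1.548, -2.78]
force: [-0.6, -0.3, 0.7]
width: 13.2
```

```bash
python3 tgt.py 105
```

```text
tcp [509.6 162.6 104.8] jaw 82.06 xax [-0.0215 -0.0082 -0.9997] shift [-0.2 -0.1  0. ] roll 0.0602461867063937 q7 0.511 w 13.2 t 13.675
F [-0.56 -0.27  0.69] M [-0.054  0.089 -0.005]
```

Light seal contact: Fz has risen about 2 N, which puts the cartridge at roughly 8.5 mm above the collar top, with its pins through. Starting the clockwise twist in small steps, watching the moment. I'm now assuming the gripper centres the bar across the jaws.

```bash
cat >> tgt.py <<'E'
E
sed -i 's/^go(float.*$/go(float(sys.argv[1])) if len(sys.argv)==2 else go(float(sys.argv[1]),off=(1.0,0),port=(508.1,162.5),jaw=float(sys.argv[2]))/' tgt.py; python3 tgt.py 104.3 76
```

```text
tcp [509.6 162.6 104.8] jaw 82.06 xax [-0.0215 -0.0082 -0.9997] shift [ 0.5 -0.1 -0. ] roll 6.060246186706394 q7 0.511 w 13.2 t 13.675
F [-0.56 -0.27  0.69] M [-0.054  0.089 -0.005]
```

Emit:
apply_moves --targets '[[[0.4,0,0],0,5],[[0,0,0],2,5],[[0,0,0],3,5],[[0,0,0],3,5]]'

```text
clock: 14.18
eef_pos: [508.6, 164.0, 104.6]
tool_rot: [2.135, 1.547, -2.862]
force: [-2.4, -0.6, 1.1]
width: 12.6
```

```bash
python3 tgt.py 104.3 66
```

```text
tcp [508.6 164.  104.6] jaw 73.71 xax [-0.0225 -0.0065 -0.9997] shift [ 0.3 -1.4 -1.2] roll 7.71191265976006 q7 0.398 w 12.6 t 14.175
F [-2.38 -0.59  1.15] M [-0.055  0.268  0.15 ]
```

Emit:
apply_moves --targets '[[[0.2,-0.7,-0.6],2.5,5],[[0,0,0],2.5,5],[[0,0,0],0,5]]'

```text
clock: 14.55
eef_pos: [508.7, 164.0, 104.5]
tool_rot: [2.203, 1.547, -2.886]
force: [-2.1, -0.8, 1.3]
width: 12.9
```

```bash
python3 tgt.py 104.3 58
```

```text
tcp [508.7 164.  104.5] jaw 68.42 xax [-0.0228 -0.0059 -0.9997] shift [ 0.2 -1.5 -1.2] roll 10.417496714807442 q7 0.328 w 12.9 t 14.55
F [-2.08 -0.81  1.35] M [0.099 0.146 0.067]
```

Emit:
apply_moves --targets '[[[0.1,0,-0.3],3,5],[[0.1,0,-0.3],3,5],[[0,0,0],3,5],[[0,0,0],3,5]]'

```text
clock: 15.05
eef_pos: [508.6, 164.0, 104.5]
tool_rot: [2.371, 1.548, -2.933]
force: [-1.5, -0.6, 2.2]
width: 13.0
```

```bash
python3 tgt.py 104.3 48
```

```text
tcp [508.6 164.  104.5] jaw 56.09 xax [-0.0224 -0.0047 -0.9997] shift [ 0.2 -1.8 -1.1] roll 8.094097349748282 q7 0.167 w 13.0 t 15.05
F [-1.46 -0.65  2.18] M [0.118 0.27  0.094]
```

Emit:
apply_moves --targets '[[[0,0,0],2,5],[[0,0,0],2,5],[[0.1,0,0],2,5]]'

```text
clock: 15.42
eef_pos: [508.6, 164.1, 104.4]
tool_rot: [2.478, 1.548, -2.935]
force: [-1.4, 1.1, 2.2]
width: 13.0
```

```bash
python3 tgt.py 104.3 48
```

```text
tcp [508.6 164.1 104.4] jaw 49.82 xax [-0.0223 -0.0047 -0.9997] shift [ 0.1 -2.  -1.1] roll 1.8182765950693351 q7 0.085 w 13.0 t 15.425
F [-1.41  1.07  2.24] M [0.188 0.272 0.057]
```

Emit:
apply_moves --targets '[[[0,0,0],2,5],[[0,0,0],2,5],[[0.1,0,0],2,5]]'

```text
clock: 15.8
eef_pos: [508.6, 164.1, 104.3]
tool_rot: [2.588, 1.548, -2.938]
force: [-2.1, 0.5, 1.9]
width: 13.2
```

```bash
python3 tgt.py 104.3 42
```

```text
tcp [508.6 164.1 104.3] jaw 43.43 xax [-0.0225 -0.0046 -0.9997] shift [-0.  -2.1 -0.9] roll 1.4272451997066753 q7 0.002 w 13.2 t 15.8
F [-2.14  0.53  1.92] M [0.159 0.294 0.124]
```

Emit:
apply_moves --targets '[[[0,0,0],2,5],[[0,0,0],2,5]]'

```text
clock: 16.05
eef_pos: [508.2, 164.0, 104.0]
tool_rot: [2.668, 1.547, -2.931]
force: [-2.2, 0.9, 0.2]
width: 13.1
```

```bash
python3 tgt.py 104.3 42
```

```text
tcp [508.2 164.  104. ] jaw 39.17 xax [-0.0232 -0.0049 -0.9997] shift [-0.3 -2.4 -0.5] roll -2.8322969138909855 q7 -0.052 w 13.1 t 16.05
F [-2.16  0.87  0.17] M [0.181 0.244 0.149]
```

Emit:
apply_moves --targets '[[[0,0,0],2,5],[[0,0,0],2,5]]'

```text
clock: 16.3
eef_pos: [507.7, 163.9, 103.8]
tool_rot: [2.753, 1.546, -2.921]
force: [-2.0, 1.0, -0.3]
width: 12.9
```

```bash
python3 tgt.py 104.3 42
```

```text
tcp [507.7 163.9 103.8] jaw 34.91 xax [-0.0241 -0.0054 -0.9997] shift [-0.5 -2.6  0.1] roll -7.09332547212577 q7 -0.107 w 12.9 t 16.3
F [-2.01  1.03 -0.32] M [0.141 0.343 0.235]
```

The ramps have engaged: z is dropping, Fz is falling and Mz rising. I'll follow down with finer steps.

Emit:
apply_moves --targets '[[[0.3,0,0],1.5,5],[[0.3,0,0],1.5,5]]'

```text
clock: 16.55
eef_pos: [507.6, 164.1, 103.4]
tool_rot: [2.802, 1.546, -2.928]
force: [-3.2, 0.7, 2.4]
width: 12.9
```

```bash
python3 tgt.py 104.3 42
```

```text
tcp [507.6 164.1 103.4] jaw 31.7 xax [-0.0241 -0.0052 -0.9997] shift [-1.  -2.9  0.1] roll -10.296244739652323 q7 -0.148 w 12.9 t 16.55
F [-3.24  0.69  2.38] M [0.104 0.439 0.154]
```

Emit:
apply_moves --targets '[[[0.3,0,0],1.5,5],[[0.3,0,0],1.5,5]]'

```text
clock: 16.8
eef_pos: [507.5, 164.1, 103.1]
tool_rot: [2.866, 1.546, -2.919]
force: [-3.4, 0.2, 3.8]
width: 12.7
```

```bash
python3 tgt.py 104.3 42
```

```text
tcp [507.5 164.1 103.1] jaw 28.51 xax [-0.024  -0.0054 -0.9997] shift [-1.3 -2.9  0.3] roll -13.489773967752626 q7 -0.189 w 12.7 t 16.8
F [-3.44  0.16  3.76] M [0.113 0.493 0.157]
```

Emit:
apply_moves --targets '[[[0.15,0.15,-0.3],1.5,5],[[0.2,0,0],1.5,5]]'

```text
clock: 17.05
eef_pos: [507.5, 164.2, 102.7]
tool_rot: [2.921, 1.547, -2.921]
force: [-2.4, 0.3, 1.8]
width: 12.8
```

```bash
python3 tgt.py 104.3 42
```

```text
tcp [507.5 164.2 102.7] jaw 25.32 xax [-0.0233 -0.0052 -0.9997] shift [-1.6 -2.9  0.4] roll -16.67612527615809 q7 -0.23 w 12.8 t 17.05
F [-2.36  0.28  1.84] M [0.204 0.366 0.277]
```

Emit:
apply_moves --targets '[[[0.2,0,0],1.5,5],[[0.2,0,0],1,5]]'

```text
clock: 17.3
eef_pos: [507.6, 164.2, 102.5]
tool_rot: [2.973, 1.547, -2.915]
force: [-3.1, 0.7, 5.1]
width: 13.1
```

```bash
python3 tgt.py 104.3 42
```

```text
tcp [507.6 164.2 102.5] jaw 22.68 xax [-0.0229 -0.0053 -0.9997] shift [-1.9 -2.9  0.4] roll -19.32487872126994 q7 -0.264 w 13.1 t 17.3
F [-3.15  0.74  5.12] M [0.053 0.375 0.479]
```

Mz jumped to 0.48 N m at about 59°, and the total drop is about 3 mm, so this looks like the stop. Holding to check.

Emit:
apply_moves --targets '[[[0,0,0],0,5]]'

```text
clock: 17.42
eef_pos: [507.6, 164.2, 102.5]
tool_rot: [2.979, 1.547, -2.909]
force: [-3.0, 0.0, 3.6]
width: 12.9
```

```bash
python3 tgt.py 104.3 42
```

```text
tcp [507.6 164.2 102.5] jaw 22.67 xax [-0.0228 -0.0054 -0.9997] shift [-1.8 -2.9  0.3] roll -19.326594571084726 q7 -0.264 w 12.9 t 17.425
F [-2.96  0.02  3.56] M [0.071 0.295 0.346]
```

Emit:
apply_moves --targets '[[[0,0,0],0.6,5]]'

```text
clock: 17.55
eef_pos: [507.6, 164.3, 102.5]
tool_rot: [2.991, 1.548, -2.907]
force: [-2.2, 0.1, 2.8]
width: 13.1
```

```bash
python3 tgt.py 104.3 42
```

```text
tcp [507.6 164.3 102.5] jaw 22.08 xax [-0.0226 -0.0054 -0.9997] shift [-1.8 -2.9  0.3] roll -19.919215216458085 q7 -0.272 w 13.1 t 17.55
F [-2.16  0.11  2.84] M [0.098 0.318 0.536]
```

Another 0.6° raises Mz to 0.54 with no further drop, so it's home against the stop. Releasing.

Emit:
apply_moves --targets '[[[0,0,0],0,30],[[0,0,0],0,60],[[0,0,0],0,60],[[0,0,0],0,60],[[0,0,0],0,60],[[0,0,0],0,60]]'

```text
clock: 18.3
eef_pos: [509.6, 163.2, 102.1]
tool_rot: [3.006, 1.55, -2.897]
force: [1.1, -0.1, -0.2]
width: 59.9
```

Emit:
apply_moves --targets '[[[-15,0,0],0,60],[[-30,0,0],0,60],[[-40,0,0],0,60],[[-40,0,0],0,60],[[0,0,0],0,60]]'

```text
clock: 18.92
eef_pos: [512.6, 164.6, 234.7]
tool_rot: [2.973, 1.552, -2.929]
force: [0.2, -0.1, 0.1]
width: 59.9
```

Run:
```python
from h import *
plan([508,162,230])
p,im,d=snap('wrist','w7'); u,v=proj(p,[[508,162,110]])[0].astype(int); print(u,v)
s,ims,_=snap('scene','s7'); snap('top','top7')
o=np.zeros((600,800,3),np.uint8)
o[:, :400]=cv2.resize(im[max(0,v-75):max(0,v-75)+150,u-50:u+50],(400,600),interpolation=cv2.INTER_CUBIC)
o[:,400:]=cv2.resize(ims[125:245,370:450],(400,600),interpolation=cv2.INTER_CUBIC)
cv2.imwrite('pics/c7.png',np.clip(o*1.4,0,255).astype(np.uint8))
```

```text
tcp [512.6 164.6 234.7] jaw 21.83 xax [-0.0182 -0.0039 -0.9998] shift [ 4.8 -0.7 -5.1] roll None q7 -0.189 w 59.9 t 18.925
321 196
```

View pics/c7.png

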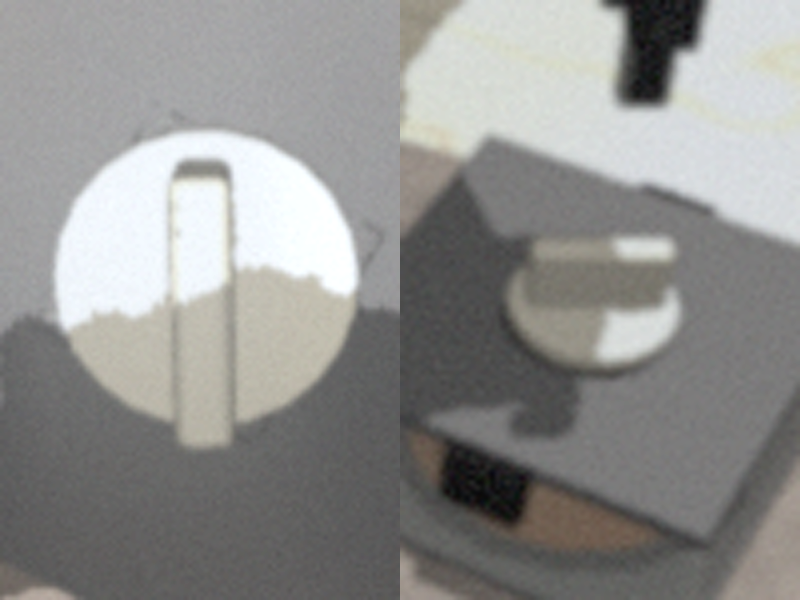

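View pics/top7.png

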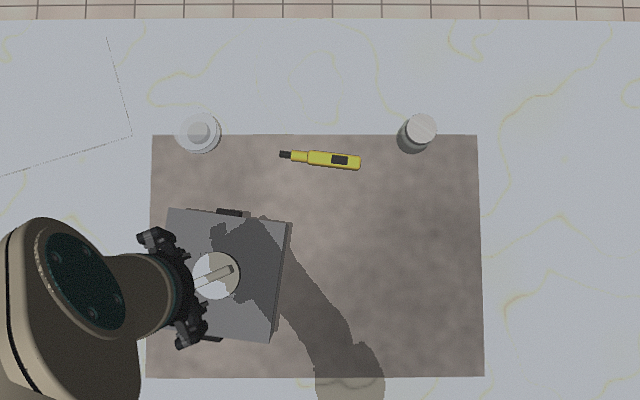

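View pics/w7.png

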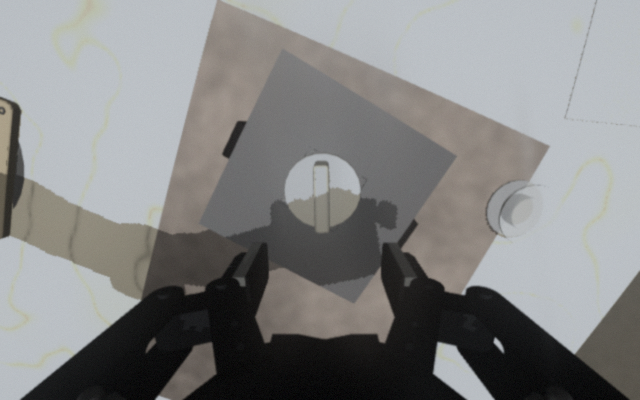

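Released: the cartridge sits in the port, flange centred at (322,190) in the wrist view, and the pen, jar and spool look unmoved. Now measuring height, tilt, angle and centre.

Run:
```python
from h import *
z,im,d=load('w7')
vv,uu=np.mgrid[0:400,0:640]; c,r=ray(z,np.c_[uu.ravel(),vv.ravel()]); P=c+d.ravel()[:,None]*r; H=P[:,2].reshape(400,640)
rad=np.hypot(P[:,0]-508,P[:,1]-162).reshape(400,640)
lid=(abs(H-85)<4)&(rad>55)&(rad<75); fl=(H>90)&(H<102)&(rad<36); bt=(H>120)&(H<136)&(rad<40)
def pl(m):
    Q=P[m.ravel()]; a=np.linalg.lstsq(np.c_[Q[:,:2]-[508,162],np.ones(len(Q))],Q[:,2],rcond=None)[0]; return a
print('lid',pl(lid),'flange',pl(fl),fl.sum(),'bar',np.median(H[bt]))
m=cv2.morphologyEx(((H>89.5)&(rad<50)).astype(np.uint8),cv2.MORPH_OPEN,np.ones((3,3)))
f=fl|((H>90)&(H<102)&(rad<45)); print('circ',fitc(z,cv2.morphologyEx(f.astype(np.uint8),cv2.MORPH_CLOSE,np.ones((25,25))),95)[:3])
pts=np.argwhere(bt)[:,::-1].astype(float); X=onz(z,pts,129)[:,:2]; print(cv2.minAreaRect(X.astype(np.float32)))
```

```text
lid [-2.50555492e-05 -2.44515938e-04  8.52280771e+01] flange [-4.05557912e-04  7.18213553e-04  9.54943035e+01] 2815 bar 129.13744405508515
circ (array([507.38750209, 163.98640951]), np.float64(38.16644619107267), np.float64(0.3787917237495181))
((507.1645202636719, 164.5894775390625), (13.890799522399902, 64.25659942626953), 22.9461669921875)
```

Run:
```python
from h import *
vv,uu=np.mgrid[0:400,0:640]
def hm(z,d):
    c,r=ray(z,np.c_[uu.ravel(),vv.ravel()]); P=c+d.ravel()[:,None]*r; return P
def R_(P,x,y): return np.hypot(P[:,0]-x,P[:,1]-y)
med=lambda a:(round(float(np.median(a)),2),round(float(np.mean(a)),2),len(a))
for f in ('w5','w4'):
    z,im,d=load(f);P=hm(z,d);r=R_(P,508,161.6)
    print(f,'collar',med(P[(r>22)&(r<26)&(P[:,2]>75),2]),'seal',med(P[(r>33)&(r<36)&(P[:,2]>80),2]),'lid',med(P[(r>45)&(r<75)&(abs(P[:,2]-85)<4),2]))
# w2 table ref
z,im,d=load('w2');P=hm(z,d);r=R_(P,536,-216)
print('w2 table',med(P[(r>45)&(r<70)&(abs(P[:,2])<6),2]),'flange',med(P[(r<36)&(abs(P[:,2]-42)<5),2]),'bar',med(P[(r<36)&(abs(P[:,2]-76)<5),2]))
for cam,n in (('wrist',6),('scene',4)):
    D=[];Z=None
    for i in range(n):
        Z=eyes.camera_params(cam); D.append(eyes.get_image(cam)[1])
    P=hm(Z,np.median(D,axis=0)); r=R_(P,507.4,163)
    print(cam,'lid',med(P[(r>50)&(r<75)&(abs(P[:,2]-85)<5),2]),'flange',med(P[(r<33)&(abs(P[:,2]-95)<5),2]),'bar',med(P[(r<30)&(abs(P[:,2]-129)<4),2]))
z,im,d=load('scene0');P=hm(z,d);r=R_(P,536,-215)
print('scene0 table',med(P[(r>50)&(r<80)&(abs(P[:,2])<8),2]),'flange',med(P[(r<33)&(abs(P[:,2]-42)<5),2]),'lid',med(P[(R_(P,508,162)>50)&(R_(P,508,162)<75)&(abs(P[:,2]-85)<5),2]))
```

```text
w5 collar (85.31, 85.32, 695) seal (90.35, 113.42, 1151) lid (85.27, 85.26, 13557)
w4 collar (85.12, 85.09, 620) seal (283.4, 206.61, 1846) lid (85.21, 85.21, 11467)
w2 table (0.78, 0.77, 6191) flange (42.2, 42.2, 3041) bar (75.94, 75.8, 1068)
wrist lid (85.1, 85.11, 9026) flange (95.35, 95.36, 2361) bar (129.16, 129.0, 1008)
scene lid (83.72, 83.72, 1176) flange (94.18, 94.73, 216) bar (127.57, 127.47, 113)
scene0 table (-0.55, -0.56, 951) flange (40.72, 40.95, 185) lid (83.69, 83.7, 1254)
```

Flange top is 10.25 mm above the lid (10.0 when home) and bar top 44.06 mm (44.0 when home), so the seal is pressed about 2.75–2.95 mm. Tilt is under 0.001 rad, the turn is about 58.5° (1.02 rad), and it's about 2 mm off the axis. The gripper is clear, so I'm handing in.

```bash
python3 -c "
from h import *
s,R=tool(); print(s['clock'],s['force'],s['width']); print(ctrl.finish_job())"
```

```text
19.575 [ 0.99647065  0.19716993 -0.23022418] 60.16320272634339
the job is handed in; nothing more can be done
None
```

The cartridge is in the port and turned home against its stop. I handed the job in at 19.6 s of the 72 s allowed; no verdict is reported.

**What I did:** I located the cartridge and port with the top and wrist cameras, then gripped the bar across its width. The pins went through the notches with almost no contact force. I twisted clockwise in small steps and stopped when the moment rose steeply to 0.54 N m, slightly above the 0.5 you call ample. Then I let go and lifted clear.

**Last checks, after letting go:**

| Check | Measured | Needed |
|---|---|---|
| Turn from the notches | about 58.5° (1.02 rad) | above 0.7 rad |
| Tilt | under 0.001 rad | below 0.06 rad |
| Centre above collar top | about 6.2 mm | below 7.5 mm |
| Seal pressed down | 2.75 mm (flange) or 2.94 mm (bar top) | above 2.5 mm |
| Offset from port axis | 2 to 2.5 mm by camera | below 4 mm |

**What disagreed:**
- **Seal:** the two readings differ by about 0.2 mm, roughly the depth error, so the margin over 2.5 mm is thin.
- **Offset:** the camera figure is more than the 1.5 mm the bore allows, so part of it is probably calibration error that changed as the wrist turned.
- **Springback:** the cartridge may have turned back by up to 1° when released.

The pen, jar and spool looked unmoved in the top view; I did not measure them.

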